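# Set the preload of a microscope's vibration-isolation platform by counted crank turns

## Robot

A 6-joint arm with a two-finger parallel gripper is mounted at the origin on the work surface. World frame = base frame: x ahead of the robot, y to its left, z up, the work surface at z = 0. Lengths are in mm, angles in rad, forces in N, time in s.
With the tool pointing down it reaches from about 350 to 875 mm from the base axis. Payload 4.2 kg.
Tool frame: the origin (TCP) lies midway between the tips of the shut fingers; the grasp point (between the pads) lies 19 mm behind it; z points along the fingers, y is the line along which they close (so a half turn about z gives the same grasp; the last joint's range is limited). The gripper opens to 87 mm and grips with 3 to 60 N. Pads are 19 mm wide; open, the fingers measure 117 mm over their backs; the gripper's body (75 mm by 190 mm) begins 51 mm behind the grasp point.
Start: joints at [1.46, 0.385, 0.008, 0, -1.194, -0.259], TCP at [225.86, 582.74, 222.55] pointing down, gripper open.
Joint ranges: [-3.14, 3.14], [-1.21, 2.06], [-1.07, 1.41], [-3.16, 2.05], [-2.99, -0.16], [-3.1, 3.1]. Speed limits (rad/s): [2.79, 2.79, 3.14, 3.14, 3.14, 3.14].

## Interface

Orientations are given as a unit quaternion [x, y, z, w].
In Python, from station import r, solver, optics, sign_off, finder, sensors gives the robot as it stands. The module is installed in compiled form; this text tells all that it offers. Calls block until the motion is done:
- r.move_to(position, orientation): joint-space move of the TCP to a pose.
- r.move_linear(position, frame=None, velocity=150, threshold=None): straight line of the TCP; frame=None keeps the orientation; velocity is the mean speed in mm/s. With threshold (N) it stops when the force on the tool has changed by that much, and returns True; else False.
- r.goto_joints(angles): joint-space move.
- r.command_gripper(opening, effort=None): opening from 0.0 (shut) to 1.0 (fully open); effort is the grip in N (None keeps the last); returns when the fingers have stopped.
- r.pause(seconds).
- solver.ik(position, orientation): joint angles nearest the present ones, or None.
- optics.camera(name): name is "scene" or "top" or "wrist"; returns the picture (400x640x3 uint8, red, green, blue); there is no depth.
- optics.calibration(name): a dict with "intrinsics" (3x3 intrinsics, pixels), "k1" (the pictures are not rectified: a ray, as slopes to the right and down, at radius r is drawn at 1 + k1 r^2 times it, then the intrinsics apply), "xyz" and "attitude" of the camera in the world. Camera axes: x right, y down, z forward; pixel columns grow to the right and rows downward; lengths in mm; the calibration is good to about 2 mm. A picture is of the moment at which its call begins: read the wrist's pose just before it. calibration takes no time and is no camera call; for the wrist camera it gives the pose at the moment of the call.
A pose or a line that the arm cannot do raises r.PlanningError and nothing moves.
- sign_off(): hands the job in; it is judged then, once.
Trained networks look in the newest picture that a camera, given by its name, has taken for a name from the list of things; names that differ only in an ending like _2 or _b are one class to them, and where a whole thing is asked for, a point or a joint stands for the part that bears it (a point fixed in the world has none). Each returns a list of dicts, best first, with "score" (0 to 1); they miss things now and then, are a little off and sometimes report something else, mostly with a low value. They report only what shows in the picture. A call takes as long as a camera call.
- finder.spot_in(camera, label): "box" ([centre column, centre row, width, height] in pixels, round what is visible of it).
- finder.cut_out(camera, label): "mask" (400x640 bool, what is visible of it) and "box" ([centre column, centre row, width, height] in pixels, round what is visible of it).
- finder.pinpoint(camera, label): "uv" ([column, row] in pixels: a listed point, or the origin of a listed thing).
Readings, each from a call of its own:
- sensors.current_t(): time.
- sensors.current_qpos(): joint angles.
- sensors.current_joint_velocities(): joint speeds.
- sensors.current_effort(): joint torques, N m.
- sensors.current_position(): TCP position.
- sensors.current_tcp_rot(): TCP orientation.
- sensors.current_contact_force(): force on the tool from outside, world axes, zero at the start.
- sensors.current_wrist_torque(): the same for the moment, N m.
- sensors.current_grip_width(): opening from 0.0 (shut) to 1.0 (fully open).
- sensors.current_finger_force(): force on a finger pad.
Only numpy, scipy, OpenCV 4.12 (cv2) and the standard library are available. Lean on these libraries where they do the work, as an engineer would, in place of code of your own. Each camera call takes 0.05 s, during which the arm holds its last target. There are 200 camera calls.

## Task

Re-zero the load adjuster of the microscope's isolation platform: wind the red-handled crank gently anticlockwise (seen from above) until you feel it come up against its end stop, then wind it exactly three full turns clockwise from that stop and let go of it. Then throw the black-knobbed clamp lever right over, away from the robot, to lock the setting; never force the crank, and leave the bottle, the jar, the slide box and the camera where they are.

Things in the scene. Friction and masses are not known exactly. Their poses are not given: they have to be found in the camera images.
- platform: Fixed vibration-isolation platform, a slab 300 (x) x 420 (y) x 40 mm high with white sides and a black top. Origin: centre of its underside; x points away from the robot, y to the left; yawed up to 0.35 rad. It carries the adjuster drum on its right half (-y) and the clamp lever on its left half (+y).
- crank: Flat aluminium crank arm, 22 mm wide, reaching 58 mm from its axis, on a fixed round grey drum 112 mm across, 52 mm high, with a blue band. Origin: on the vertical turning axis at the arm's underside, 96 mm above the table; arm and hub tops are at 108 mm, only the red handle is higher. x points along the arm to the handle, z up. Pushing the handle into the stop with more than 25 N damages it.
- crank_axis (a point): Top of the crank's hub, on the turning axis, 108 mm above the table. Steady drag 0.13 N m (3 N at the handle); the crank stays where it is left. Anticlockwise it ends at a hidden, slightly cushioned stop (the handle gives 1 mm per further 3 N), in any direction, 0.15 to 0.65 turn from the start. Clockwise it runs eight turns from the stop. Nothing shows the count.
- knob (a point): Point on the axis of the red handle, 30 mm above its lower end and 139 mm above the table. The handle is an upright cylinder 24 mm in diameter and 46 mm high (from 109 to 155 mm above the table), its axis 45 mm from the crank's axis, and spins freely about its own axis, so it can be carried round by a gripper that keeps its heading.
- spring_seat (a point): Centre of the underside of the brass spring seat hidden inside the drum: exactly 60 mm above the table with the crank at its stop, it sinks 0.25 mm for each clockwise turn (fine thread); far too little to be read from the measured positions.
- clamp_tip (a point): Centre of the black ball, 26 mm in diameter, on the clamp lever, a 10 mm steel rod, 80 mm from pivot to ball centre. Pivot 62 mm above the table, in a white block 70 x 50 x 25 mm centred at platform x 0, y +100 mm; it swings in the platform's x-z plane. At the start the ball is 30 to 38 mm on the robot's side of the pivot, 132 to 136 mm above the table.
- clamp (a joint): Angle of the clamp lever: 0 leaning to the robot (open), 1.0 rad fully over, leaning away from the robot along the platform's +x (locked). Moves at about 1 N at the ball and stays where it is left.
- oil: Bystander: small amber bottle with a black cap, 28 mm in diameter, 62 mm high, standing on the platform. Origin: centre of its underside.
- lens_jar: Bystander: clear jar with a grey cap, 44 mm in diameter, 55 mm high, standing on the platform. Origin: centre of its underside.
- slide_box: Bystander: flat blue box with a white lid, 102 x 82 x 34 mm, on the table left of the platform. Origin: centre of its underside.
- camera: Bystander: blue camera block 75 x 75 x 70 mm with a round mount on top (90 mm high in all), on the table right of the platform. Origin: centre of its underside.

How it is judged (in metres and radians):
On the way, in this order (a step that is already met when the one before it is completed fails the run):
1. the crank is wound back to its end stop (within 0.02 turn of it) (height (world z) of spring_seat above 0.059995 m), for 0.1 s.
2. the crank stands three turns clockwise from the stop, within 0.07 turn, and the fingers have let go of it (height (world z) of spring_seat between 0.0592325 and 0.0592675 m and contact force between the fingers and crank below 0.5 N), for 0.3 s.
3. the clamp lever is thrown over (beyond 0.9 of its 1.0 rad) (value of joint clamp above 0.9 rad), for 0.1 s.
At the end, for the whole second after the job is handed in: The crank rests three turns clockwise from its end stop, within 0.07 turn either way (25 degrees), the clamp lever is over beyond 0.9 rad, and the bottle, the jar, the slide box and the camera are within 20 mm of where they stood (height (world z) of spring_seat between 0.0592325 and 0.0592675 m and value of joint clamp above 0.9 rad and angular speed of crank below 0.05 rad/s and distance of each of oil, lens_jar, slide_box, camera from where it was at the start of the episode below 0.02 m); the robot touches nothing.
It fails at once if the crank is driven into its end stop with more than about 25 N at the handle (the stop's cushion gives more than 0.0264 turn) (height (world z) of spring_seat above 0.0600066 m).
It fails at once if the oil bottle is pushed more than 20 mm or tipped (distance of oil from where it was at the start of the episode above 0.02 m or angle between oil's own z axis and vertical above 0.4 rad).
It fails at once if the lens jar is pushed more than 20 mm or tipped (distance of lens_jar from where it was at the start of the episode above 0.02 m or angle between lens_jar's own z axis and vertical above 0.4 rad).
It fails at once if the slide box is pushed more than 20 mm or tipped (distance of slide_box from where it was at the start of the episode above 0.02 m or angle between slide_box's own z axis and vertical above 0.4 rad).
It fails at once if the camera is pushed more than 20 mm or tipped (distance of camera from where it was at the start of the episode above 0.02 m or angle between camera's own z axis and vertical above 0.4 rad).
It also fails if it takes over 72 s, if anything falls off the work surface, if the arm or the gripper's body presses on something with over 40 N, if the wrist force passes 120 N, or if a joint passes its speed limit or range.

## Working session

There is one attempt and no reset: what is moved stays moved. The work goes in short steps, each a Python script; the robot and the scene stay as the last script left them, time stands still between calls to the robot, and variables do not carry over. Pictures are saved under pics/ and viewed, at most 10 in all, crops included, and the job is handed in when it is done.

```bash
mkdir -p pics; cat > h.py <<'E'
import numpy as np, cv2
from scipy.spatial.transform import Rotation as R
from station import r, solver, optics, sign_off, finder, sensors
def ray(name,uv,cal=None):
    c=cal or optics.calibration(name);K=np.array(c["intrinsics"],float)
    d=np.array([(uv[0]-K[0,2])/K[0,0],(uv[1]-K[1,2])/K[1,1]]);u=d.copy()
    for _ in range(20): u=d/(1+c["k1"]*(u@u))
    A=np.array(c["attitude"],float)
    Rm=A if A.shape==(3,3) else R.from_quat(A).as_matrix()
    return np.array(c["xyz"],float),Rm@np.array([u[0],u[1],1.])
def at_z(name,uv,z,cal=None):
    o,d=ray(name,uv,cal);return o+d*(z-o[2])/d[2]
E
python3 - <<'E'
from h import *
for n in ("scene","top"):
    im=optics.camera(n);cv2.imwrite(f"pics/{n}0.png",im[:,:,::-1]);print(n,optics.calibration(n))
    for l,z in (("platform",0),("crank",96),("crank_axis",108),("knob",139),("clamp_tip",134),("oil",40),("lens_jar",40),("slide_box",0),("camera",0)):
        for d in finder.pinpoint(n,l)[:2]: print(l,round(d["score"],2),np.round(d["uv"],1),np.round(at_z(n,d["uv"],z),1))
print(sensors.current_t(),sensors.current_tcp_rot())
E
```

```text
scene {'intrinsics': array([[365.43479679,   0.        , 322.77234281],
       [  0.        , 365.43479679, 198.35950735],
       [  0.        ,   0.        ,   1.        ]]), 'k1': -0.03257278012410836, 'xyz': array([1007.45287303,  346.16215117,  769.46486107]), 'attitude': array([ 0.40729168,  0.85226988, -0.29719584, -0.13937058])}
platform 0.62 [303.4 192.1] [553.2 -94.1   0. ]
crank 0.9 [282.2 152.2] [ 542.6 -170.7   96. ]
crank_axis 0.76 [283.6 148. ] [ 537.3 -169.2  108. ]
crank_axis 0.18 [263.  147.4] [ 569.2 -212.7  108. ]
knob 0.71 [265.1 147.8] [ 587.5 -181.4  139. ]
clamp_tip 0.69 [335.5 178.2] [554.2  13.3 134. ]
oil 0.58 [274.7 215.6] [677.4 -77.4  40. ]
lens_jar 0.74 [304.1 191. ] [572.9 -72.2  40. ]
lens_jar 0.58 [308.6 250.9] [700.8  51.8  40. ]
slide_box 0.83 [387.2 266.8] [601.2 206.6   0. ]
camera 0.95 [255.9 126.3] [ 442.9 -390.3    0. ]
top {'intrinsics': array([[448.0605551 ,   0.        , 320.68040721],
       [  0.        , 448.0605551 , 204.42746905],
       [  0.        ,   0.        ,   1.        ]]), 'k1': -0.09447019888283213, 'xyz': array([ 537.60678523,   36.49042961, 1265.16933584]), 'attitude': array([-0.70593734,  0.7077234 , -0.0173809 ,  0.02186231])}
platform 0.74 [370.3 220.8] [561.2 -95.6   0. ]
crank 0.5 [403.  226.6] [ 544.  -171.1   96. ]
crank_axis 0.7 [315.1 171.3] [688.2  58.1 108. ]
crank_axis 0.63 [402.8 228. ] [ 540.3 -168.4  108. ]
knob 0.63 [412.1 212.9] [ 578.2 -186.9  139. ]
knob 0.45 [468.6 260.3] [ 457.9 -329.6  139. ]
clamp_tip 0.4 [336.  225.3] [547.6   5.1 134. ]
oil 0.61 [364.4 179.1] [675.1 -76.2  40. ]
oil 0.28 [403.8 228.2] [ 539.9 -183.2   40. ]
lens_jar 0.51 [316.9 170.4] [699.5  54.4  40. ]
slide_box 0.86 [262.  206.8] [601.6 210.8   0. ]
slide_box 0.58 [334.4 223.5] [553.9   5.8   0. ]
camera 0.86 [469.6 263.9] [ 437.8 -377.6    0. ]
1.0 [ 9.82952107e-01 -1.83861784e-01 -1.19066483e-05  1.40346091e-06]
```

```bash
python3 -c "
import cv2,numpy as np
a=cv2.imread('pics/scene0.png')[80:300,200:440];b=cv2.imread('pics/top0.png')[140:300,230:490]
a=cv2.resize(a,(380,348),interpolation=2);b=cv2.resize(b,(420,258),interpolation=2)
c=np.zeros((348,800,3),np.uint8);c[:,:380]=a;c[:258,380:]=b;cv2.imwrite('pics/c0.png',c)"
```

```text
(no output)
```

View pics/c0.png

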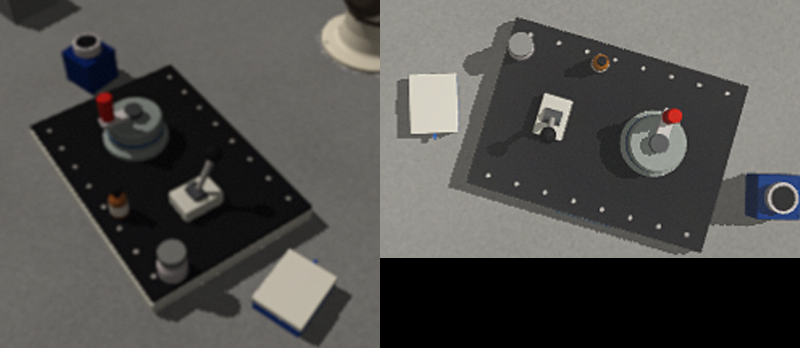

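The picture shows the red handle at about crop (674,115) in the top view, away from the robot relative to the hub at (659,143). The lever ball is at (548,135), and the platform is yawed about -0.29. Next I'll move above the crank and refine with the wrist camera.

```bash
python3 - <<'E'
from h import *
r.move_to([520,-140,330],[1,0,0,0])
print(optics.calibration("wrist"))
cal=optics.calibration("wrist")
im=optics.camera("wrist");cv2.imwrite("pics/w0.png",im[:,:,::-1])
for l,z in (("crank",96),("crank_axis",108),("knob",139),("clamp_tip",134),("platform",0)):
    for d in finder.pinpoint("wrist",l)[:2]: print(l,round(d["score"],2),np.round(d["uv"],1),np.round(at_z("wrist",d["uv"],z,cal),1))
q=[1,0,0,0]
for x,y in ((600,-170),(490,-170),(540,-225),(540,-115)): print(np.round(solver.ik([x,y,120],q),2))
yp=R.from_euler('z',-.288)*R.from_quat(q)
print(solver.ik([530,-10,122],yp.as_quat()),sensors.current_t())
E
```

```text
{'intrinsics': array([[328.82586104,   0.        , 312.22819602],
       [  0.        , 328.82586104, 198.57719608],
       [  0.        ,   0.        ,   1.        ]]), 'k1': 0.010361285536470888, 'xyz': array([ 598.61379782, -139.81268532,  492.164459  ]), 'attitude': array([ 0.6998409 , -0.69954546, -0.10202939,  0.10221967])}
crank 0.58 [336.  153.1] [ 537.8 -168.6   96. ]
crank_axis 0.97 [337.7 156.5] [ 535.6 -169.8  108. ]
knob 0.89 [357.6 119. ] [ 580.  -187.3  139. ]
platform 0.96 [280.9 132.9] [552.8 -93.8   0. ]
[-0.02  0.47 -0.13  0.   -0.97  1.59]
[-0.02  0.31 -0.39  0.   -0.87  1.59]
[-0.12  0.41 -0.23  0.   -0.93  1.69]
[ 0.08  0.36 -0.31  0.   -0.9   1.49]
[ 0.28735341  0.3233923  -0.36434679  0.         -0.88305724  0.99544292] 4.075
```

View pics/w0.png

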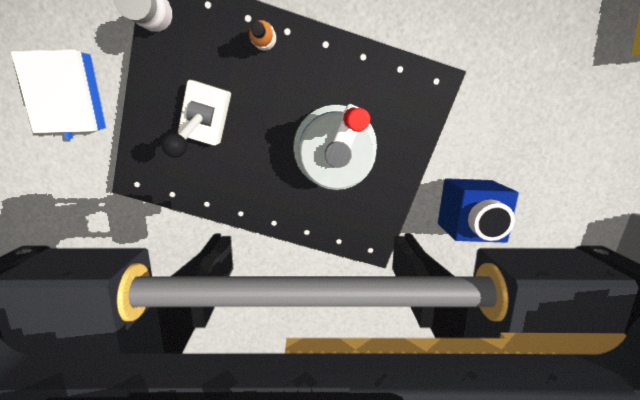

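The wrist view shows the handle at (357,119), the hub at (338,154) and the lever ball at (174,145), all clear of the bystanders. I'll take the handle and wind it anticlockwise, watching the forces.

```bash
python3 - <<'E'
from h import *
C=np.array([537,-169.6]);K=np.array([579.3,-186.8])
r.move_to([*K,185],[1,0,0,0])
r.move_linear([*K,121],velocity=100)
F0=np.array(sensors.current_contact_force())
r.command_gripper(0.0,12)
p=np.array(sensors.current_position());print("F0",F0,"grip",sensors.current_grip_width(),"Fg",sensors.current_contact_force(),p,sensors.current_t())
a=np.arctan2(*(K-C)[::-1]);print(np.degrees(a),np.hypot(*(K-C)))
a0=a;log=[]
for i in range(130):
    a+=np.radians(6)
    hit=r.move_linear([C[0]+45*np.cos(a),C[1]+45*np.sin(a),121],velocity=35,threshold=7)
    f=np.array(sensors.current_contact_force())-F0
    p=np.array(sensors.current_position())[:2]-C
    th=np.arctan2(p[1],p[0]);t=np.array([-np.sin(th),np.cos(th)]);rd=p/np.hypot(*p)
    ft=f[:2]@t; log.append((np.degrees(a-a0),np.degrees(th),np.hypot(*p),ft,f[:2]@rd,hit))
    if ft<-9 or a-a0>np.radians(250): break
    if hit: a=a-np.radians(6) if False else th if abs(th-a)<1 else a
for l in log[::3]+log[-3:]: print(*np.round(l,2))
print(sensors.current_t(),sensors.current_grip_width())
E
```

```text
F0 [-0.36149644  0.38440416  0.6770008 ] grip 0.26919936474810807 Fg [-0.10348774  1.66249082  0.74218763] [ 579.20895716 -186.47104544  120.94583131] 6.6083
-22.12761210788869 45.66322371449476
6.0 -16.25 45.39 -1.36 1.62 0.0
24.0 2.27 45.38 -1.42 2.92 0.0
42.0 20.15 45.3 -1.84 3.54 0.0
60.0 38.06 45.21 -1.51 4.93 0.0
78.0 56.21 45.1 -2.03 5.2 0.0
96.0 74.26 44.99 -2.32 3.53 0.0
114.0 92.44 44.9 -2.3 2.55 0.0
132.0 110.44 44.86 -2.34 -0.62 0.0
150.0 128.33 44.84 -1.94 -3.63 0.0
160.32 133.7 48.06 -3.6 4.61 1.0
163.87 136.5 50.57 -5.52 8.11 1.0
167.89 144.31 58.25 1.88 7.88 1.0
182.65 160.73 45.09 0.09 0.15 0.0
200.65 178.79 45.02 0.36 -0.23 0.0
218.65 -163.23 45.01 0.13 -0.0 0.0
236.65 -145.2 45.01 1.28 -0.87 0.0
254.65 -127.2 44.99 0.79 0.35 0.0
242.65 -139.21 44.99 0.89 0.65 0.0
248.65 -133.2 45.0 -0.05 -0.5 0.0
254.65 -127.2 44.99 0.79 0.35 0.0
19.9583 0.0037754934931410423
```

The handle slipped out of the light grip near 130°, with the resistance rising, so that is probably the stop. I'll lift, look and regrip harder.

```bash
python3 - <<'E'
from h import *
p=sensors.current_position()
r.move_linear([p[0],p[1],200],velocity=200)
r.command_gripper(1.0)
r.move_to([510,-140,300],[1,0,0,0])
cal=optics.calibration("wrist")
im=optics.camera("wrist");cv2.imwrite("pics/w1.png",im[:,:,::-1])
for l,z in (("crank",96),("crank_axis",108),("knob",139),("clamp_tip",134)):
    for d in finder.pinpoint("wrist",l)[:2]: print(l,round(d["score"],2),np.round(d["uv"],1),np.round(at_z("wrist",d["uv"],z,cal),1))
print(sensors.current_t())
E
```

```text
crank 0.55 [338.4 147.3] [ 538.9 -168.7   96. ]
crank_axis 0.73 [337.3 152.2] [ 535.2 -166.7  108. ]
knob 0.79 [306. 175.] [ 516.8 -133.3  139. ]
22.8167
```

View pics/w1.png

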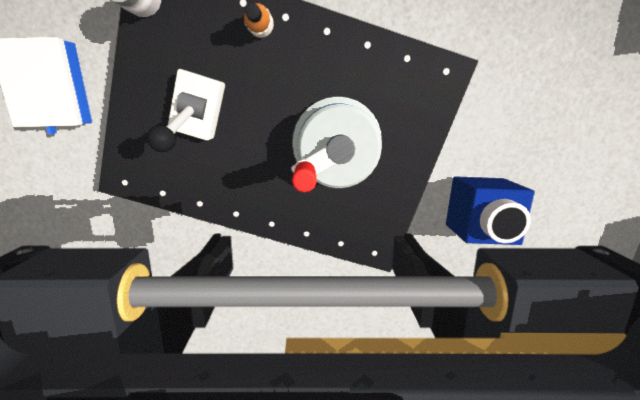

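The handle is at about (304,177), near 120° in world. I'll regrip with the pads closing along the tangent and a firmer hold, then feel for the stop.

```bash
python3 - <<'E'
from h import *
C=np.array([537,-169.6]);a=np.radians(119)
q=(R.from_euler('z',np.radians(-61))*R.from_quat([1,0,0,0])).as_quat()
P=lambda a,z=121:[C[0]+45*np.cos(a),C[1]+45*np.sin(a),z]
r.move_to(P(a,185),q)
r.move_linear(P(a),velocity=100)
F0=np.array(sensors.current_contact_force())
r.command_gripper(0.0,35)
print("F0",F0,sensors.current_grip_width(),sensors.current_contact_force(),sensors.current_t())
for i in range(40):
    a+=np.radians(3)
    hit=r.move_linear(P(a),velocity=25,threshold=7)
    f=np.array(sensors.current_contact_force())-F0
    p=np.array(sensors.current_position())[:2]-C
    th=np.arctan2(p[1],p[0]);t=np.array([-np.sin(th),np.cos(th)]);rd=p/np.hypot(*p)
    ft=f[:2]@t
    print(*np.round((np.degrees(a),np.degrees(th),np.hypot(*p),ft,f[:2]@rd,hit,sensors.current_grip_width()),2))
    if ft<-9 or sensors.current_grip_width()<.2: break
print(sensors.current_t())
E
```

```text
F0 [ 0.88210308 -0.42863358 -0.15100381] 0.2674289084713133 [-1.07357576 -0.95814687  1.26512445] 25.675
122.0 121.16 44.96 -2.04 1.66 0.0 0.27
125.0 124.72 44.93 -2.34 1.46 0.0 0.26
128.0 128.07 44.89 -2.45 -0.32 0.0 0.27
131.0 128.31 44.76 -7.7 3.52 0.0 0.26
134.0 128.59 44.66 -13.09 4.75 0.0 0.27
26.925
```

```bash
python3 - <<'E'
from h import *
C=np.array([537,-169.6]);S=127.
P=lambda a,z=121:[C[0]+45*np.cos(a),C[1]+45*np.sin(a),z]
def st():
    f=np.array(sensors.current_contact_force());p=np.array(sensors.current_position())[:2]-C
    th=np.arctan2(p[1],p[0]);t=np.array([-np.sin(th),np.cos(th)])
    return np.degrees(th),np.hypot(*p),f[:2]@t,f[:2]@p/np.hypot(*p),sensors.current_grip_width()
r.pause(.15);print(np.round(st(),2))
for i in range(1,73):
    r.move_linear(P(np.radians(S-15*i)),velocity=90)
    s=st()
    if i%6==0: print(i,*np.round(s,2),sensors.current_t())
    if s[4]<.22 or s[4]>.32 or abs(s[3])>25 or abs(s[2])>15: print("ABORT",i,s,sensors.current_t());break
E
```

```text
[128.55  44.65 -14.33   4.84   0.27]
6 35.91 45.87 -1.05 4.76 0.26 28.8333
12 -54.42 44.9 -1.53 4.07 0.27 30.5333
18 -142.94 44.17 -0.41 -5.34 0.27 32.2333
24 127.93 45.02 -0.5 -3.9 0.26 33.9333
30 36.14 45.85 -1.66 5.89 0.27 35.6333
36 -54.37 44.89 -1.4 4.33 0.27 37.3333
42 -142.95 44.16 -1.36 -5.63 0.27 39.0333
48 127.95 45.04 0.79 -4.2 0.26 40.7333
54 36.15 45.85 -0.83 5.85 0.27 42.4333
60 -54.41 44.89 -1.06 3.84 0.26 44.1333
66 -142.98 44.17 -1.22 -5.46 0.26 45.8333
72 127.99 45.04 0.57 -4.04 0.27 47.5333
```

```bash
python3 - <<'E'
from h import *
r.command_gripper(1.0)
p=sensors.current_position();r.move_linear([p[0],p[1],200],velocity=200)
yp=(R.from_euler('z',-.288)*R.from_quat([1,0,0,0])).as_quat()
r.move_to([480,-60,260],yp)
cal=optics.calibration("wrist")
im=optics.camera("wrist");cv2.imwrite("pics/w2.png",im[:,:,::-1])
for l,z in (("crank_axis",108),("knob",139),("clamp_tip",134)):
    for d in finder.pinpoint("wrist",l)[:2]: print(l,round(d["score"],2),np.round(d["uv"],1),np.round(at_z("wrist",d["uv"],z,cal),1))
for d in finder.spot_in("wrist","clamp_tip")[:3]: print(d["score"],d["box"],at_z("wrist",d["box"][:2],134,cal))
for uv in ((0,0),(640,0)): print(at_z("wrist",uv,40,cal))
print(sensors.current_t())
E
```

```text
crank_axis 0.97 [409.6  92.6] [ 535.4 -169.3  108. ]
knob 0.78 [387.1 133.2] [ 510.8 -135.9  139. ]
clamp_tip 0.91 [208.3 136.6] [551.3  11.3 134. ]
clamp_tip 0.17 [408.6  91.1] [ 538.5 -161.6  134. ]
0.66 [212.9, 127.4, 39.9, 56.3] [557.39115001   4.63622403 134.        ]
[736.78944201 192.16464119  40.        ]
[ 551.27188071 -428.753062     40.        ]
50.2
```

View pics/w2.png

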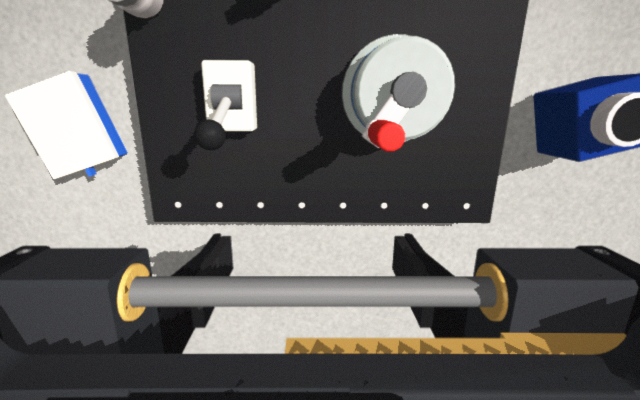

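The crank is at about 126°, three turns from the stop, and free. The ball is at pixel (211,135), about (551,10) in world. Next I'll throw the lever with shut fingers.

```bash
python3 - <<'E'
from h import *
u=np.array([np.cos(.288),-np.sin(.288)]);B=np.array([551.5,10.5])
yp=(R.from_euler('z',-.288)*R.from_quat([1,0,0,0])).as_quat()
P=lambda s,z:[*(B+s*u),z]
r.command_gripper(0.0)
r.move_to(P(-42,180),yp)
r.move_linear(P(-42,121),velocity=120)
F0=np.array(sensors.current_contact_force())
hit=r.move_linear(P(80,121),velocity=70,threshold=10)
p=np.array(sensors.current_position());print(hit,(p[:2]-B)@u,np.array(sensors.current_contact_force())-F0,sensors.current_t())
s=(p[:2]-B)@u
r.move_linear(P(s-25,121),velocity=120)
r.move_linear(P(s-60,210),velocity=200)
r.move_to([480,-60,260],yp)
cal=optics.calibration("wrist")
im=optics.camera("wrist");cv2.imwrite("pics/w3.png",im[:,:,::-1])
print(sensors.current_t())
E
```

```text
True 48.81727555852989 [-2.18841844  1.4609249   1.04830371] 54.1417
55.675
```

View pics/w3.png

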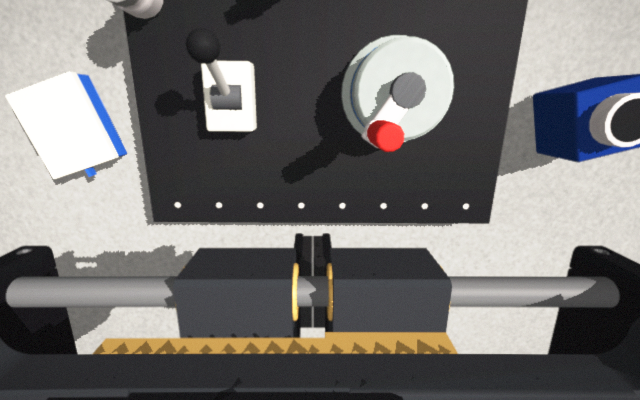

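The lever is over, with the ball at (204,46), and the crank is unchanged with its handle at (386,135). I'll check the lever's angle from the pixel.

```bash
python3 - <<'E'
from h import *
u=np.array([np.cos(.288),-np.sin(.288)])
cal=optics.calibration("wrist")
a=at_z("wrist",(211,135),134,cal)[:2]@u
for z in (126,130,134,138): 
    b=at_z("wrist",(204,46),z,cal)[:2]@u; print(z,b-a)
for q0 in (30,34,38):
    t0=-np.arcsin(q0/80)
    for q in (.7,.8,.9,1.): print(q0,q,80*np.sin(t0+q)+q0,62+80*np.cos(t0+q))
E
```

```text
126 71.05863271878798
130 70.48762134523815
134 69.91660997168822
138 69.34559859813828
30 0.7 54.83119675598966 138.04874533919235
30 0.8 62.29935027996404 135.18983516508413
30 0.9 69.44477937268671 131.59963635134935
30 1.0 76.196089268628 127.31402097777286
34 0.7 54.6466909223507 139.28980627454646
34 0.8 62.259648899306384 136.8424494794761
34 0.9 69.59024580585815 133.6472916688314
34 1.0 76.5652367408889 129.73625780327757
38 0.7 54.28818999326079 140.32429295399635
38 0.8 62.02619866017889 138.30689207366277
38 0.9 69.52414549208984 135.52705795143413
38 1.0 76.70711348274088 132.0125657709687
```

That gives about 0.9 rad, which is marginal, so I'll push again firmly against its stop.

```bash
python3 - <<'E'
from h import *
u=np.array([np.cos(.288),-np.sin(.288)]);B=np.array([551.5,10.5])
yp=(R.from_euler('z',-.288)*R.from_quat([1,0,0,0])).as_quat()
P=lambda s,z:[*(B+s*u),z]
r.move_to(P(10,200),yp)
r.move_linear(P(25,121),velocity=150)
hit=r.move_linear(P(68,121),velocity=50,threshold=15)
s=(np.array(sensors.current_position())[:2]-B)@u;print(hit,s,sensors.current_contact_force(),sensors.current_t())
r.move_linear(P(s-25,121),velocity=150)
r.move_linear(P(s-60,210),velocity=200)
r.move_to([480,-60,260],yp)
cal=optics.calibration("wrist")
optics.camera("wrist")
for l,z in (("crank_axis",108),("knob",139),("clamp_tip",130)):
    for d in finder.pinpoint("wrist",l)[:1]: print(l,round(d["score"],2),np.round(d["uv"],1),np.round(at_z("wrist",d["uv"],z,cal),1),at_z("wrist",d["uv"],z,cal)[:2]@u-B@u)
print(sensors.current_t())
E
```

```text
True 48.7690901097565 [-1.65504724  0.66413135  1.07503065] 57.5
crank_axis 0.97 [407.9  93.7] [ 535.2 -168.4  108. ] 35.18399497418284
knob 0.69 [385.4 132.6] [ 511.9 -135.4  139. ] 3.444414642276456
clamp_tip 0.86 [203.5  47.4] [619.  -10.8 130. ] 70.8093600108316
59.15
```

```bash
python3 -c "
from station import sign_off
print(sign_off())"
```

```text
the job is handed in; nothing more can be done
None
```

I handed in the job at about 59 s: the crank is three turns clockwise from the stop I felt and released. The clamp lever is over against its end stop, though the camera measured it at only about 0.9 rad; the verdict wasn't shown.

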